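Roll down the glued facing panel

ROBOT

A 6-joint arm with a two-finger parallel gripper is mounted at the origin on the work surface. World frame = base frame: x ahead of the robot, y to its left, z up, the work surface at z = 0. Lengths are in m, angles in rad, forces in N, time in s.
With the tool pointing down it reaches from about 0.35 to 0.85 m from the base axis. Payload 8.1 kg.
Tool frame: the origin (TCP) lies midway between the tips of the shut fingers; the grasp point (between the pads) lies 19 mm behind it; z points along the fingers, y is the direction in which the jaws open and shut (so a half turn about z gives the same grasp; the last joint's range is limited). The gripper opens to 93 mm and grips with 3 to 60 N. Pads are 15 mm wide; open, the fingers measure 128 mm over their backs; the gripper's body (75 mm by 188 mm) begins 65 mm behind the grasp point.
Start: joints at [-1.369, 0.13, 1.488, -0, 1.523, -0.085], TCP at [0.17, -0.575, 0.219] pointing down, gripper open.
Joint ranges: [-2.96, 2.96], [-0.89, 2.26], [0.02, 2.5], [-1.34, 4.48], [0, 2.73], [-2.66, 2.66]. Speed limits (rad/s): [2.39, 2.39, 2.79, 3.14, 3.14, 3.14].

INTERFACE

Orientations are given as a rotation vector (axis times angle).
In Python, from plant import robot gives the robot as it stands. The module is installed in compiled form; this text tells all that it offers.
- The arm moves only by the shell command python3 -m pendant 'ROWS' [FORCE]. ROWS is JSON, a list of rows, each an object with "translation": the shift along the tool's x, y, z in mm, a list of three; "twist": the turn, a rotation vector about the tool's x, y, z in rad, a list of three; "grip": the opening, from -1 (shut) to 1 (fully open). A call has exactly 10 rows; each row shifts and turns the pose as measured when the row begins, along the tool's axes as they then stand; what a row does not reach is not made up. A row lasts 1/10 s, in which the tool goes at most 50 mm and 8.59 degrees, less where a joint would pass 70% of its speed; a pose out of reach is approached as far as the arm can. A call is refused whole if a number of a shift passes 50 or a number of a turn 0.15, either way. A call with a gripper value outside its range is refused whole. The fingers move at their own pace and stop on an object; FORCE is the grip in N (left out, the last holds). Time passes only in rows, so rows that do not move let the fingers close, or fill a call up. It gives the time, the measured TCP pose, the force and the opening at its end, in the units of the state.
- robot.read_state(): the state, without advancing time (a new reading comes with each control period).
- robot.read_camera(name): name is "scene" or "top" or "wrist"; returns (picture, depth): 384x512x3 uint8, red, green, blue; 384x512 float32, m along the optical axis (not along the pixel's ray), 0 where there is no reading.
- robot.camera_info(name): a dict with "vertical_fov" (degrees; the focal length in pixels is half the picture's height over the tangent of half this angle, whatever the lens; pixels are square), "cx", "cy" (the principal point, pixels), "cam_to_world" (4x4, takes a point from camera to world coordinates). Camera axes: x right, y up, looking along -z (the intrinsics and any distortion apply to the point x, -y, -z); pixel columns grow to the right and rows downward; lengths in m; the calibration is good to about 2 mm. A picture is of the moment at which its call begins: read the wrist's pose just before it. camera_info takes no time and is no camera call; for the wrist camera it gives the pose at the moment of the call.
- robot.close_job(): hands the job in, once; it reports no verdict.
The state is a dict: "t": time; "q": joint angles; "dq": joint speeds; "joint_torque": joint torques, N m; "tool_pos": TCP position; "orientation": TCP orientation; "force": force on the tool from outside, world axes, zero at the start; "wrist_torque": the same for the moment, N m; "opening": finger opening in m.
Only numpy, scipy, OpenCV 4.12 (cv2) and the standard library are available. Lean on these libraries where they do the work, as an engineer would, in place of code of your own. Each camera call takes 0.05 s, during which the arm holds its last target. There are 200 camera calls.

TASK

Pick up the two-drum hand roller, set it down square on the middle of the brown panel in the gluing jig, right beside the metal stop bar, and roll the panel down in one pass to its free end, pressing firmly all the way (clearly more than the roller's own weight, but without crushing the pad under the panel). Then put the roller back upright in its own tray and let go.

Things in the scene. Friction and masses are not known exactly. Their poses are not given: they have to be found in the camera images.
- roller: Two-drum hand roller, 66 (x) x 74 (y) x 106 mm high, 0.32 kg, upright in its tray. Origin: centre of its underside (drum bottoms), z up. Rolls along its x; black drums, 30 mm diameter, lie along y at x = +-18 mm. Metal frame, top z = 43. Light wood grip on top, 26 (x) x 38 (y), z = 56 to 106 mm: fingers close along x. The like tool with a solid wood block and felt sole is not it.
- jig: Fixed jig, origin under its base's centre on the table, z up. Brown rigid panel 210 (x) x 80 (y) mm centred on it, top z = 30 mm. Metal stop bar across the -x end, x = -122 to -108, top z = 46 mm; free end x = +105. The panel lies on a springy pad and sinks level: starts at about 4 N, 1 mm per further N, bottom after 10 mm (14 N), springs back. Base 246 x 100 x 16 mm.
- tray: The roller's own shallow open grey tray, fixed to the table, 116 x 116 mm outside, 22 mm high, walls 5 mm, inner floor 5 mm above the table (106 x 106 mm inside). Origin: centre of its underside, z up. An equal tray near by holds the felt-soled block tool, 106 mm high: carry the roller over it.
- drum (a joint): Rotation of the roller's drums in rad (the two are geared together), 0 at the start; 1 rad for each 15 mm rolled, positive when the roller rolls towards its own +x.

How it is judged:
By the outcome, as a careful person would: the job done as asked, in the order asked, and still so for the second after the job is handed in, with the robot touching nothing.
It also fails if it takes over 58 s, if anything falls off the work surface, if the arm or the gripper's body presses on something with over 40 N, if the wrist force passes 120 N, or if a joint passes its speed limit or range.

## Working session

There is one attempt and no reset: what is moved stays moved. The work goes in short steps, Python scripts to look and compute and a shell command to move; the robot and the scene stay as the last step left them, time stands still between calls to the robot, and variables do not carry over. Pictures are saved under pics/ and viewed, about 8 in all and at most 12, crops included, and the job is handed in when it is done.

```bash
mkdir -p pics
cat > h.py <<'E'
import numpy as np, cv2
from plant import robot
from scipy.spatial.transform import Rotation as R
def snap(name,f=None):
    ci=robot.camera_info(name); im,d=robot.read_camera(name)
    np.savez(f'pics/{f or name}.npz',im=im,d=d,T=ci['cam_to_world'],K=[ci['vertical_fov'],ci['cx'],ci['cy']])
    cv2.imwrite(f'pics/{f or name}.png',im[...,::-1]); return ci
def cloud(f):
    z=np.load(f'pics/{f}.npz'); im,d,T=z['im'],z['d'],z['T']; fov,cx,cy=z['K']
    F=192/np.tan(np.radians(fov/2)); v,u=np.mgrid[:384,:512]
    p=np.stack([(u-cx)/F*d,-(v-cy)/F*d,-d,np.ones_like(d)],-1)@T.T
    p[d==0]=np.nan
    return im,p[...,:3]
def st():
    s=robot.read_state(); print({k:np.round(s[k],4).tolist() for k in('t','q','tool_pos','orientation','force','opening')}); return s
E
python3 - <<'E'
from h import *
s=st(); print(np.round(R.from_rotvec(s['orientation']).as_matrix(),3))
for n in('top','scene'): print({k:np.round(v,3).tolist() if not isinstance(v,str) else v for k,v in snap(n).items()})
a=[cv2.imread(f'pics/{n}.png') for n in('top','scene')]
E
```

```text
{'t': 0.0, 'q': [-1.3694, 0.1311, 1.4893, 0.0, 1.523, -0.0854], 'tool_pos': [0.1696, -0.5749, 0.2176], 'orientation': [-3.1075, -0.4487, 0.0002], 'force': [1.0903, -0.031, 0.2556], 'opening': 0.0933}
[[ 0.959  0.283 -0.   ]
 [ 0.283 -0.959  0.002]
 [ 0.    -0.002 -1.   ]]
{'vertical_fov': 47.858, 'cx': 259.401, 'cy': 184.803, 'cam_to_world': [[-0.019, 0.994, -0.109, 0.447], [-0.999, -0.022, -0.024, -0.006], [-0.027, 0.108, 0.994, 0.915], [0.0, 0.0, 0.0, 1.0]]}
{'vertical_fov': 55.377, 'cx': 258.641, 'cy': 185.552, 'cam_to_world': [[-0.093, -0.825, 0.558, 0.944], [0.996, -0.07, 0.063, 0.059], [-0.013, 0.561, 0.828, 0.615], [0.0, 0.0, 0.0, 1.0]]}
```

View pics/top.png

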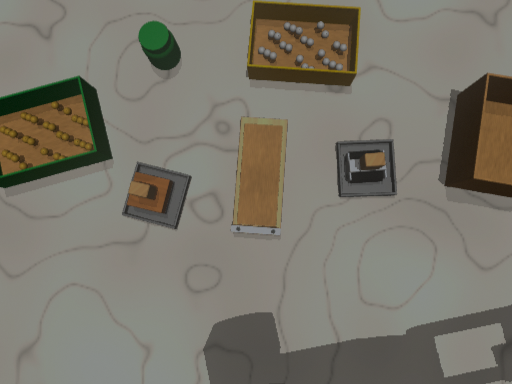

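View pics/scene.png

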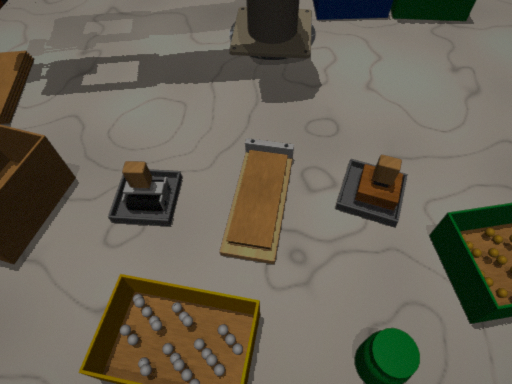

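The top view shows the roller in its tray at about (367,167), the jig's panel at (261,175) with the stop bar at its lower (robot-side) end (257,230), and the felt tool at (150,192). The scene view agrees: roller at (145,190), bar at (270,147).

```bash
cat > m.py <<'E'
from h import *
def rect(p,m,name):
    q=p[m]; q=q[np.isfinite(q).all(1)]
    if len(q)<10: print(name,'few',len(q));return
    (c,s,a)=cv2.minAreaRect((q[:,:2]*1000).astype(np.float32)); print(name,len(q),'c',np.round(c,1),'size',np.round(s,1),'ang',round(a,2),'z',np.round(np.percentile(q[:,2]*1000,[5,50,95]),1))
def comp(m):
    n,l,s,c=cv2.connectedComponentsWithStats(m.astype(np.uint8)); return l==1+np.argmax(s[1:,4]) if n>1 else m
if __name__=='__main__':
  for f in('top','scene'):
    im,p=cloud(f); hsv=cv2.cvtColor(im,cv2.COLOR_RGB2HSV); H,S,V=[hsv[...,i].astype(int) for i in range(3)]
    x,y,z=[p[...,i] for i in range(3)]
    print(f,'table z',np.nanmedian(z[200:300]))
    br=(H<20)&(S>90)
    reg=lambda x0,x1,y0,y1:(x>x0)&(x<x1)&(y>y0)&(y<y1)
    J=reg(.25,.65,-.1,.12)
    rect(p,comp(J&br&(abs(z-.03)<.006)&(S>120)),'panel')
    rect(p,comp(J&(abs(z-.046)<.008)&(S<60)),'bar')
    Rr=reg(.3,.6,-.35,-.12)
    rect(p,comp(Rr&(z>.1)),'grip top'); rect(p,comp(Rr&(z>.06)&br),'grip all')
    rect(p,comp(Rr&(abs(z-.022)<.004)&(S<60)),'tray rim')
    rect(p,comp(Rr&(abs(z-.045)<.006)&(S<70)),'frame')
    rect(p,comp(Rr&(z>.025)),'roller all')
E
python3 m.py
python3 - <<'E'
import cv2
a=cv2.imread('pics/top.png')[100:260,200:420]; b=cv2.imread('pics/scene.png')[120:270,100:310]
cv2.imwrite('pics/c.png',cv2.vconcat([cv2.resize(a,(640,300)) if 0 else cv2.resize(a,(440,300)),cv2.resize(b,(440,300))]))
E
```

```text
top table z 0.0006697730728101314
panel 3459 c [557.6  16. ] size [ 79.8 190.7] ang 84.8 z [28.  30.5 33.1]
bar 347 c [452.6  25.1] size [98.8 13.7] ang 84.79 z [44.1 46.8 49.6]
grip top 297 c [ 579.5 -202.4] size [26.2 37.7] ang 3.18 z [106.6 111.2 113.7]
grip all 279 c [ 579.2 -202. ] size [25.6 36.7] ang 3.06 z [106.9 111.2 113.8]
tray rim 333 c [ 559.  -207.2] size [116.7  80.4] ang 89.8 z [19.4 22.1 24.7]
frame 232 c [ 577.1 -202.7] size [49.3 74.6] ang 3.61 z [40.8 47.4 50.3]
roller all 1045 c [ 573.  -202.7] size [54.1 76.3] ang 0.63 z [ 29.1  47.3 112.6]
scene table z -0.001062257436747982
panel 3396 c [556.   17.2] size [ 80.3 193.8] ang 84.87 z [26.5 28.1 29.7]
bar 335 c [453.6  26.6] size [99.5 17.4] ang 85.0 z [39.4 43.5 45.7]
grip top 316 c [ 580.9 -201.2] size [26.6 38.2] ang 2.33 z [102.3 108.2 110. ]
grip all 629 c [ 581.4 -200.2] size [26.8 37.6] ang 4.23 z [ 65.2  98.9 109.7]
tray rim 130 c [ 544.8 -163. ] size [101.7  49.4] ang 38.9 z [18.3 19.5 21.2]
frame 349 c [ 577.  -201.3] size [47.6 73.8] ang 2.31 z [40.5 45.4 47.6]
roller all 1275 c [ 576.5 -201.1] size [50.2 74.3] ang 3.7 z [ 30.7  63.7 109.2]
```

View pics/c.png

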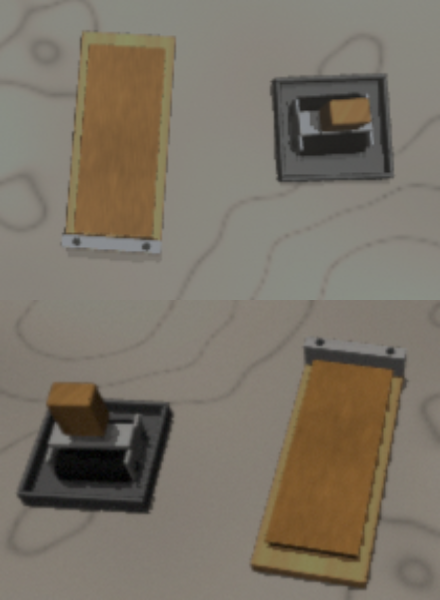

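The crop shows the upright roller with its grip on top, drums lying along world y, and the jig with its bar towards the robot. My panel window was cut off at x=0.65, so I'll re-measure it together with the tray while turning the tool.

```bash
cat > m2.py <<'E'
from m import *
for f in('top','scene'):
    im,p=cloud(f); hsv=cv2.cvtColor(im,cv2.COLOR_RGB2HSV); H,S,V=[hsv[...,i].astype(int) for i in range(3)]
    x,y,z=[p[...,i] for i in range(3)]
    reg=lambda x0,x1,y0,y1:(x>x0)&(x<x1)&(y>y0)&(y<y1)
    J=reg(.3,.75,-.12,.14)
    rect(p,comp(J&(H<20)&(S>120)&(abs(z-.03)<.007)),'panel')
    rect(p,comp(J&(z>.01)),'jig')
    Rr=reg(.45,.7,-.32,-.1)
    rect(p,comp(Rr&(z>.012)),'tray+roller')
    k=comp(Rr&(z>.0)&(z<.03)&(V<120)&(S<60)); rect(p,k,'tray dark')
    rect(p,Rr&(z<.0085)&(V<110)&k&(cv2.erode(k.astype(np.uint8),np.ones((5,5)))>0),'floor')
E
python3 m2.py; python3 -m pendant '[{"translation":[0,0,0],"twist":[0,0,-0.148],"grip":1},{"translation":[0,0,0],"twist":[0,0,-0.148],"grip":1},{"translation":[0,0,0],"twist":[0,0,-0.148],"grip":1},{"translation":[0,0,0],"twist":[0,0,-0.148],"grip":1},{"translation":[0,0,0],"twist":[0,0,-0.148],"grip":1},{"translation":[0,0,0],"twist":[0,0,-0.148],"grip":1},{"translation":[0,0,0],"twist":[0,0,-0.148],"grip":1},{"translation":[0,0,0],"twist":[0,0,-0.148],"grip":1},{"translation":[0,0,0],"twist":[0,0,-0.148],"grip":1},{"translation":[0,0,0],"twist":[0,0,0],"grip":1}]' 30
cat > rel.py <<'E'
# shift/turn from measured pose to wanted TCP x,y,z [mm], yaw of tool y [deg]
import sys
from h import *
s=st(); M=R.from_rotvec(s['orientation']).as_matrix(); print('yaw of tool y %.2f'%np.degrees(np.arctan2(M[1,1],M[0,1])),'tilt z',M[:,2].round(4))
if len(sys.argv)>4:
    x,y,z,w=map(float,sys.argv[1:5]); c,sn=np.cos(np.radians(w)),np.sin(np.radians(w))
    G=np.array([[-sn,c,0],[c,sn,0],[0,0,-1]]).T
    print('shift mm',(M.T@(np.array([x,y,z])-np.array(s['tool_pos'])*1000)).round(1),'twist',R.from_matrix(M.T@G).as_rotvec().round(4))
E
python3 rel.py 580 -202 200 3
```

```text
panel 3821 c [566.8  15.2] size [ 79.8 209. ] ang 84.8 z [28.  30.5 33.1]
jig 5516 c [567.2  15. ] size [100.1 245.6] ang 84.8 z [15.2 30.1 45.6]
tray+roller 1224 c [ 579.5 -201.8] size [65.9 76.6] ang 2.91 z [ 25.5  42.6 112.4]
tray dark 2267 c [ 577.2 -208.9] size [124.9 125.9] ang 0.28 z [ 2.2  6.9 25.3]
floor 929 c [ 578.2 -208.8] size [105.5 105. ] ang 1.16 z [2.8 5.5 8. ]
panel 3951 c [566.1  16.3] size [ 80.3 214.2] ang 84.87 z [26.5 28.1 29.8]
jig 6078 c [567.7  16.3] size [100.  246.8] ang 84.89 z [13.  27.7 40. ]
tray+roller 2455 c [ 578.1 -205.5] size [117.6 117. ] ang 0.94 z [ 14.5  32.  108.5]
tray dark 1860 c [ 571.8 -205.4] size [130.9 118.1] ang 1.42 z [ 1.4  9.2 21.3]
floor 376 c [ 581.4 -206.6] size [115.  105.3] ang 5.07 z [1.1 2.8 5.4]
t: 1.1
tool_pos: [0.1689, -0.5715, 0.2113]
orientation: [-2.134, -2.292, -0.012]
force: [0.1, -0.7, 0.1]
opening: 0.0932
{'t': 1.1, 'q': [-1.3694, 0.1356, 1.4961, 0.0001, 1.5227, -1.4407], 'tool_pos': [0.1689, -0.5715, 0.2113], 'orientation': [-2.1338, -2.2916, -0.0117], 'force': [0.083, -0.7239, 0.065], 'opening': 0.0932}
yaw of tool y 4.08 tilt z [-0.0025  0.0125 -0.9999]
shift mm [339.1 436.3  14.8] twist [-0.0017 -0.0126  0.0189]
```

```bash
python3 -m pendant '[{"translation":[30,39,-0.6],"twist":[0,-0.001,0.002],"grip":1},{"translation":[30,39,-0.6],"twist":[0,-0.001,0.002],"grip":1},{"translation":[30,39,-0.6],"twist":[0,-0.001,0.002],"grip":1},{"translation":[30,39,-0.6],"twist":[0,-0.001,0.002],"grip":1},{"translation":[30,39,-0.6],"twist":[0,-0.001,0.002],"grip":1},{"translation":[30,39,-0.6],"twist":[0,-0.001,0.002],"grip":1},{"translation":[30,39,-0.6],"twist":[0,-0.001,0.002],"grip":1},{"translation":[30,39,-0.6],"twist":[0,-0.001,0.002],"grip":1},{"translation":[30,39,-0.6],"twist":[0,-0.001,0.002],"grip":1},{"translation":[30,39,-0.6],"twist":[0,-0.001,0.002],"grip":1}]'; python3 rel.py 580 -202 180 3
```

```text
t: 2.1
tool_pos: [0.5495, -0.2529, 0.2156]
orientation: [-2.23, -2.204, 0.001]
force: [0.6, -1.1, 0.4]
opening: 0.0935
{'t': 2.1, 'q': [-0.5168, 0.1508, 1.4713, 0.0012, 1.5256, -0.5049], 'tool_pos': [0.5495, -0.2529, 0.2156], 'orientation': [-2.2303, -2.2038, 0.0009], 'force': [0.5913, -1.0509, 0.3569], 'opening': 0.0935}
yaw of tool y -0.68 tilt z [-0.0047  0.004  -1.    ]
shift mm [51.1 30.1 35.7] twist [-0.0047 -0.0041 -0.0643]
```

```bash
python3 -m pendant '[{"translation":[17,10,10],"twist":[0,-0.001,-0.021],"grip":1},{"translation":[17,10,10],"twist":[0,-0.001,-0.021],"grip":1},{"translation":[17,10,10],"twist":[0,-0.001,-0.021],"grip":1},{"translation":[0,0,0],"twist":[0,0,0],"grip":1},{"translation":[0,0,0],"twist":[0,0,0],"grip":1},{"translation":[0,0,0],"twist":[0,0,0],"grip":1},{"translation":[0,0,0],"twist":[0,0,0],"grip":1},{"translation":[0,0,0],"twist":[0,0,0],"grip":1},{"translation":[0,0,0],"twist":[0,0,0],"grip":1},{"translation":[0,0,0],"twist":[0,0,0],"grip":1}]'; python3 rel.py 580 -202 69 3
python3 - <<'E'
from h import *
snap('wrist','w1')
E
```

```text
t: 3.1
tool_pos: [0.5835, -0.1966, 0.1849]
orientation: [-2.186, -2.252, 0.003]
force: [0.2, -0.1, 0.0]
opening: 0.093
{'t': 3.1, 'q': [-0.408, 0.1933, 1.4801, -0.0005, 1.4721, -0.4377], 'tool_pos': [0.5835, -0.1966, 0.1849], 'orientation': [-2.1857, -2.2517, 0.0029], 'force': [0.1692, -0.0597, 0.0209], 'opening': 0.093}
yaw of tool y 1.71 tilt z [-0.0038  0.0011 -1.    ]
shift mm [ -5.4  -3.2 115.9] twist [-0.0038 -0.0013 -0.0226]
```

View pics/w1.png

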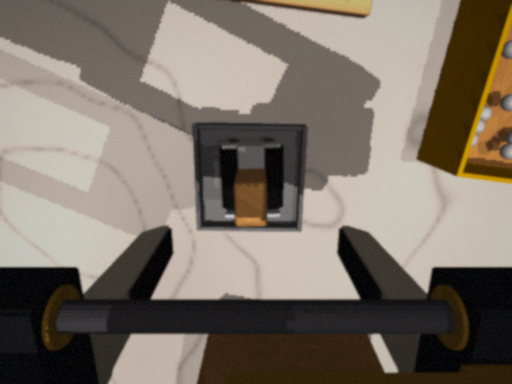

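The wrist view shows the grip at (251,197) midway between the fingers, with the drums across and square in the tray (195–305, 124–230). I'll check its position from this view's depth.

Run:
```python
from m import *
im,p=cloud('w1'); x,y,z=[p[...,i] for i in range(3)]
Rr=(x>.45)&(x<.7)&(y>-.32)&(y<-.1)
rect(p,comp(Rr&(z>.1)&(z<.125)),'grip top')
hsv=cv2.cvtColor(im,cv2.COLOR_RGB2HSV)
rect(p,comp(Rr&(abs(z-.022)<.008)&(hsv[...,1]<90)),'rim')
rect(p,comp(Rr&(z>.012)),'tray')
rect(p,comp(Rr&(z>.03)&(z<.13)),'roller')
```

```text
grip top 1550 c [ 579.2 -200.2] size [26.  37.8] ang 2.27 z [107.8 111.4 112.6]
rim 2380 c [ 576.6 -205.3] size [116.4 116.3] ang 0.92 z [15.9 22.1 23.6]
tray 44262 c [ 583.7 -182.2] size [136.5  48.7] ang 1.66 z [213.9 286.  296.4]
roller 4526 c [ 579.4 -200.8] size [60.7 74.7] ang 3.07 z [ 31.9  48.2 112.2]
```

```bash
python3 -m pendant '[{"translation":[-2.2,-1.8,10],"twist":[-0.002,-0.001,-0.009],"grip":1},{"translation":[-2.2,-1.8,10],"twist":[-0.002,0,-0.009],"grip":1},{"translation":[0,0,12],"twist":[0,0,0],"grip":1},{"translation":[0,0,12],"twist":[0,0,0],"grip":1},{"translation":[0,0,12],"twist":[0,0,0],"grip":1},{"translation":[0,0,12],"twist":[0,0,0],"grip":1},{"translation":[0,0,10],"twist":[0,0,0],"grip":1},{"translation":[0,0,8],"twist":[0,0,0],"grip":1},{"translation":[0,0,4],"twist":[0,0,0],"grip":1},{"translation":[0,0,0],"twist":[0,0,0],"grip":1}]'; python3 rel.py 579.5 -201 69 2.7
```

```text
t: 4.15
tool_pos: [0.5779, -0.2007, 0.084]
orientation: [-2.163, -2.273, 0.001]
force: [0.2, 0.1, -0.9]
opening: 0.0932
{'t': 4.15, 'q': [-0.4184, 0.2646, 1.5876, 0.0004, 1.2932, -0.4678], 'tool_pos': [0.5779, -0.2007, 0.084], 'orientation': [-2.1635, -2.2727, 0.0014], 'force': [0.1723, 0.0557, -0.8801], 'opening': 0.0932}
yaw of tool y 2.82 tilt z [-0.0033  0.002  -1.    ]
shift mm [-0.4  1.7 15. ] twist [-0.0033 -0.0021  0.0021]
```

```bash
python3 -m pendant '[{"translation":[-0.2,1,6],"twist":[-0.002,-0.001,0],"grip":1},{"translation":[-0.2,0.7,6],"twist":[-0.001,-0.001,0.002],"grip":1},{"translation":[0,0,4],"twist":[0,0,0],"grip":1},{"translation":[0,0,0],"twist":[0,0,0],"grip":-1},{"translation":[0,0,0],"twist":[0,0,0],"grip":-1},{"translation":[0,0,0],"twist":[0,0,0],"grip":-1},{"translation":[0,0,0],"twist":[0,0,0],"grip":-1},{"translation":[0,0,0],"twist":[0,0,0],"grip":-1},{"translation":[0,0,0],"twist":[0,0,0],"grip":-1},{"translation":[0,0,0],"twist":[0,0,0],"grip":-1}]' 45; python3 rel.py 579.5 -201 69 2.7
```

```text
t: 5.15
tool_pos: [0.5816, -0.2019, 0.0694]
orientation: [2.166, 2.27, 0.002]
force: [-0.2, 0.6, -0.5]
opening: 0.0417
{'t': 5.15, 'q': [-0.4173, 0.2821, 1.5952, -0.0001, 1.2597, -0.4644], 'tool_pos': [0.5816, -0.2019, 0.0694], 'orientation': [2.1655, 2.27, 0.0023], 'force': [-0.2361, 0.6428, -0.473], 'opening': 0.0417}
yaw of tool y 2.70 tilt z [ 0.0041 -0.0019 -1.    ]
shift mm [ 1.  -2.   0.4] twist [ 0.0041  0.0021 -0.    ]
```

Still closing (41.7 mm; the grip is 26 mm). I'll finish the closing, then lift.

```bash
python3 -m pendant '[{"translation":[0,-0.5,0],"twist":[0.004,0.002,0],"grip":-1},{"translation":[0,-0.5,0],"twist":[0,0,0],"grip":-1},{"translation":[0,-0.5,0],"twist":[0,0,0],"grip":-1},{"translation":[0,0,0],"twist":[0,0,0],"grip":-1},{"translation":[0,0,0],"twist":[0,0,0],"grip":-1},{"translation":[0,0,-2],"twist":[0,0,0],"grip":-1},{"translation":[0,0,-5],"twist":[0,0,0],"grip":-1},{"translation":[0,0,-12],"twist":[0,0,0],"grip":-1},{"translation":[0,0,-20],"twist":[0,0,0],"grip":-1},{"translation":[0,0,-20],"twist":[0,0,0],"grip":-1}]'; python3 rel.py 495.5 22.1 134 -5.15
```

```text
t: 6.15
tool_pos: [0.576, -0.2002, 0.1259]
orientation: [-2.161, -2.265, 0.006]
force: [0.4, -0.2, -4.0]
opening: 0.0257
{'t': 6.15, 'q': [-0.4185, 0.2271, 1.5513, -0.0, 1.3746, -0.4656], 'tool_pos': [0.576, -0.2002, 0.1259], 'orientation': [-2.1611, -2.2654, 0.0061], 'force': [0.4413, -0.2264, -3.968], 'opening': 0.0257}
yaw of tool y 2.70 tilt z [-0.0104  0.0046 -0.9999]
shift mm [225.9 -70.   -6.2] twist [-0.0105 -0.0044  0.137 ]
```

```bash
python3 -m pendant '[{"translation":[10,-2,-8],"twist":[-0.003,-0.002,0.01],"grip":-1},{"translation":[35,-10,-2],"twist":[-0.002,0,0.02],"grip":-1},{"translation":[35,-10,-1],"twist":[0,0,0.02],"grip":-1},{"translation":[35,-10,-1],"twist":[0,0,0.02],"grip":-1},{"translation":[35,-10,-1],"twist":[0,0,0.02],"grip":-1},{"translation":[30,-10,-1],"twist":[0,0,0.02],"grip":-1},{"translation":[20,-8,-1],"twist":[0,0,0.02],"grip":-1},{"translation":[10,-5,-1],"twist":[0,0,0.01],"grip":-1},{"translation":[0,0,0],"twist":[0,0,0],"grip":-1},{"translation":[0,0,0],"twist":[0,0,0],"grip":-1}]'; python3 rel.py 495.5 22.1 110 -5.15
python3 - <<'E'
from h import *
snap('wrist','w2')
E
```

```text
t: 7.15
tool_pos: [0.5106, 0.0221, 0.1492]
orientation: [2.331, 2.103, 0.007]
force: [0.5, -0.4, -3.8]
opening: 0.0259
{'t': 7.15, 'q': [-0.058, -0.0726, 1.8232, 0.0014, 1.3863, 0.0443], 'tool_pos': [0.5106, 0.0221, 0.1492], 'orientation': [2.3306, 2.1031, 0.0068], 'force': [0.5132, -0.387, -3.8114], 'opening': 0.0259}
yaw of tool y -5.88 tilt z [ 0.0048  0.0011 -1.    ]
shift mm [ -1.7 -15.2  39.1] twist [ 0.0046 -0.0016 -0.0127]
```

View pics/w2.png

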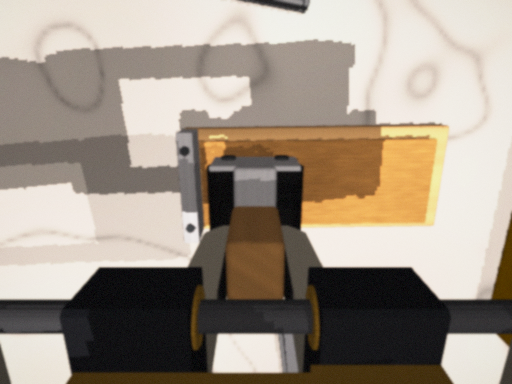

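The roller is held upright over the jig: the bar is at columns 178–203, the drums at 208–302, and the panel reaches to column 447. I'll measure the roller against the bar and panel in this same view.

```bash
cat > w.py <<'E'
from m import *
import sys
f=sys.argv[1]
im,p=cloud(f); hsv=cv2.cvtColor(im,cv2.COLOR_RGB2HSV); S=hsv[...,1]; x,y,z=[p[...,i] for i in range(3)]
s=robot.read_state(); t=np.array(s['tool_pos'])
zb=t[2]-.0645
J=(x>.38)&(x<.75)&(y>-.1)&(y<.14)
print('tcp',t*1000)
rect(p,comp(J&(abs(z-.046)<.005)&(S<80)&(x<.48)),'bar')
rect(p,comp(J&(abs(z-.03)<.005)&(S>100)),'panel')
rect(p,comp(J&(z>.01)&(z<.06)),'jig')
N=(abs(x-t[0])<.06)&(abs(y-t[1])<.06)
F=comp(N&(abs(z-zb-.041)<.006)&(S<80)); rect(p,F,'frame')
rect(p,comp(N&(z>zb+.012)&(z<zb+.05)),'roller low')
E
python3 w.py w2
```

```text
tcp [510.69086899  21.94244345 149.18167348]
bar 1888 c [452.2  27.7] size [100.   14.4] ang 84.91 z [44.4 46.7 48.4]
panel 12862 c [567.  17.] size [ 80.6 210.8] ang 84.81 z [29.5 30.6 31.7]
jig 19932 c [567.1  17.2] size [100.3 245.2] ang 84.83 z [15.9 30.4 46.6]
frame 2002 c [512.8  48. ] size [25.4 55.8] ang 83.55 z [121.9 128.1 129.3]
roller low 5582 c [511.8  36.4] size [52.6 65.6] ang 83.95 z [104.4 115.2 128.9]
```

```bash
cat > w3.py <<'E'
from m import *
import sys
im,p=cloud(sys.argv[1]); s=robot.read_state(); t=np.array(s['tool_pos']); M=R.from_rotvec(s['orientation']).as_matrix()
q=(p-t)@M*1000   # tool frame, mm
for u in (255,):
  for v in range(140,310,8): print(v,u,np.round(q[v,u],1),im[v,u])
for v in (175,190):
  print(v,[(u,*np.round(q[v,u],0)) for u in range(200,312,8)])
E
python3 w3.py w2
```

```text
140 255 [ 38.8  -0.3 132.9] [165 118  73]
148 255 [ 33.7  -0.2 119. ] [114  77  40]
156 255 [ 26.7  -0.2 118. ] [100  75  53]
164 255 [38.4 -0.2 32.4] [87 84 85]
172 255 [36.4 -0.2 19.7] [166 160 157]
180 255 [31.1 -0.2 21.2] [127 122 119]
188 255 [25.8 -0.2 22. ] [122 118 117]
196 255 [21.1 -0.2 20.7] [121 117 116]
204 255 [15.9 -0.2 20.8] [122 114 112]
212 255 [20.2 -0.2 -4.1] [79 56 26]
220 255 [ 20.9  -0.2 -17. ] [85 57 29]
228 255 [ 20.6  -0.2 -26.1] [87 59 32]
236 255 [ 20.4  -0.2 -34.5] [85 58 35]
244 255 [ 19.7  -0.2 -40.8] [113  76  46]
252 255 [ 16.7  -0.2 -42.5] [121  85  45]
260 255 [ 13.2  -0.2 -43. ] [117  79  42]
268 255 [  8.9  -0.2 -42.1] [117  80  45]
276 255 [  5.3  -0.2 -42.7] [124  84  46]
284 255 [  1.   -0.2 -42.3] [112  80  43]
292 255 [ -3.3  -0.2 -42. ] [111  76  38]
300 255 [ 32.9  -0.2 -97.8] [43 35 33]
308 255 [  32.5   -0.2 -100.4] [37 35 35]
175 [(200, np.float64(5.0), np.float64(-53.0), np.float64(133.0)), (208, np.float64(29.0), np.float64(-31.0), np.float64(41.0)), (216, np.float64(30.0), np.float64(-25.0), np.float64(36.0)), (224, np.float64(31.0), 
[... 810 characters left out ...]
4(-26.0), np.float64(35.0)), (224, np.float64(21.0), np.float64(-20.0), np.float64(34.0)), (232, np.float64(21.0), np.float64(-15.0), np.float64(34.0)), (240, np.float64(25.0), np.float64(-9.0), np.float64(22.0)), (248, np.float64(25.0), np.float64(-4.0), np.float64(21.0)), (256, np.float64(25.0), np.float64(0.0), np.float64(21.0)), (264, np.float64(25.0), np.float64(5.0), np.float64(20.0)), (272, np.float64(25.0), np.float64(10.0), np.float64(21.0)), (280, np.float64(21.0), np.float64(16.0), np.float64(34.0)), (288, np.float64(21.0), np.float64(21.0), np.float64(35.0)), (296, np.float64(19.0), np.float64(27.0), np.float64(39.0)), (304, np.float64(-5.0), np.float64(45.0), np.float64(118.0))]
```

```bash
python3 -m pendant '[{"translation":[-0.4,-4,4],"twist":[0.002,-0.001,-0.006],"grip":-1},{"translation":[0,-5,7],"twist":[0.002,0,-0.006],"grip":-1},{"translation":[0,-4,7],"twist":[0,0,0],"grip":-1},{"translation":[0,-2,7],"twist":[0,0,0],"grip":-1},{"translation":[0,0,5],"twist":[0,0,0],"grip":-1},{"translation":[0,0,2],"twist":[0,0,0],"grip":-1},{"translation":[0,0,0],"twist":[0,0,0],"grip":-1},{"translation":[0,0,0],"twist":[0,0,0],"grip":-1},{"translation":[0,0,0],"twist":[0,0,0],"grip":-1},{"translation":[0,0,0],"twist":[0,0,0],"grip":-1}]' 55; python3 rel.py 495.3 21.7 98 -5.15
```

```text
t: 8.2
tool_pos: [0.4943, 0.0203, 0.1132]
orientation: [-2.322, -2.114, 0.002]
force: [-1.6, -0.1, -3.4]
opening: 0.0255
{'t': 8.2, 'q': [-0.0626, -0.0778, 1.8964, 0.0001, 1.3246, 0.0312], 'tool_pos': [0.4943, 0.0203, 0.1132], 'orientation': [-2.3222, -2.1141, 0.0016], 'force': [-1.5538, -0.0839, -3.4041], 'opening': 0.0255}
yaw of tool y -5.37 tilt z [-1.5e-03  2.0e-04 -1.0e+00]
shift mm [ 1.4  0.8 15.2] twist [-0.0015 -0.     -0.0039]
```

```bash
python3 -m pendant '[{"translation":[0.7,0.5,3],"twist":[-0.001,0,-0.002],"grip":-1},{"translation":[0.7,0.5,4],"twist":[0,0,-0.002],"grip":-1},{"translation":[0,0,4],"twist":[0,0,0],"grip":-1},{"translation":[0,0,3],"twist":[0,0,0],"grip":-1},{"translation":[0,0,1],"twist":[0,0,0],"grip":-1},{"translation":[0,0,0],"twist":[0,0,0],"grip":-1},{"translation":[0,0,0],"twist":[0,0,0],"grip":-1},{"translation":[0,0,0],"twist":[0,0,0],"grip":-1},{"translation":[0,0,0],"twist":[0,0,0],"grip":-1},{"translation":[0,0,0],"twist":[0,0,0],"grip":-1}]'; python3 rel.py 495.3 21.7 94 -5.15
```

```text
t: 9.2
tool_pos: [0.496, 0.0219, 0.0973]
orientation: [2.318, 2.12, 0.001]
force: [0.0, 1.3, -3.2]
opening: 0.0257
{'t': 9.2, 'q': [-0.0593, -0.0577, 1.9078, 0.0, 1.291, 0.0298], 'tool_pos': [0.496, 0.0219, 0.0973], 'orientation': [2.318, 2.12, 0.0006], 'force': [0.0401, 1.3117, -3.2031], 'opening': 0.0257}
yaw of tool y -5.11 tilt z [ 5.e-04  0.e+00 -1.e+00]
shift mm [-0.2 -0.7  3.3] twist [ 0.0005 -0.      0.0007]
```

```bash
python3 - <<'E'
from h import *
snap('wrist','w3')
for n in range(6): print(np.round(robot.read_state()['force'],2)); 
snap('scene','s3')
a=cv2.imread('pics/w3.png'); b=cv2.imread('pics/s3.png')[100:290,200:330]
cv2.imwrite('pics/ws3.png',cv2.hconcat([a[90:340,150:450],cv2.resize(b,(171,250))]))
cv2.imwrite('pics/ws3.png',cv2.resize(cv2.imread('pics/ws3.png'),None,fx=1.6,fy=1.6))
E
python3 w3.py w3 | head -12; python3 w.py w3
```

```text
[ 0.66 -0.06 -3.45]
[ 0.66 -0.06 -3.45]
[ 0.66 -0.06 -3.45]
[ 0.66 -0.06 -3.45]
[ 0.66 -0.06 -3.45]
[ 0.66 -0.06 -3.45]
140 255 [46.2 -0.1 80.6] [185 137  87]
148 255 [40.  -0.1 81.2] [141 100  61]
156 255 [36.6 -0.1 66.8] [112  84  61]
164 255 [38.1 -0.1 33.1] [86 84 81]
172 255 [35.9 -0.1 20.9] [168 162 162]
180 255 [30.9 -0.1 21.1] [126 122 121]
188 255 [25.9 -0.1 21.2] [127 123 123]
196 255 [21.  -0.1 20.6] [125 120 118]
204 255 [15.4 -0.1 21.6] [125 121 119]
212 255 [20.1 -0.1 -4.2] [89 65 38]
220 255 [ 20.   -0.1 -15.2] [90 60 35]
228 255 [ 20.1  -0.1 -25.3] [87 60 34]
tcp [496.03133746  21.83875527  97.30807734]
bar 2286 c [452.5  30.6] size [94.  14.5] ang 84.9 z [44.9 46.7 48.3]
panel 19010 c [567.1  17.2] size [ 80.3 210.5] ang 84.82 z [29.5 30.6 31.7]
jig 29190 c [567.4  17.6] size [ 99.5 245.8] ang 84.78 z [15.9 30.5 47.5]
frame 2000 c [497.8  47.9] size [24.7 55.8] ang 84.89 z [70.  76.2 77.4]
roller low 5577 c [496.8  36. ] size [52.4 65.8] ang 85.05 z [52.6 63.3 77. ]
```

View pics/ws3.png

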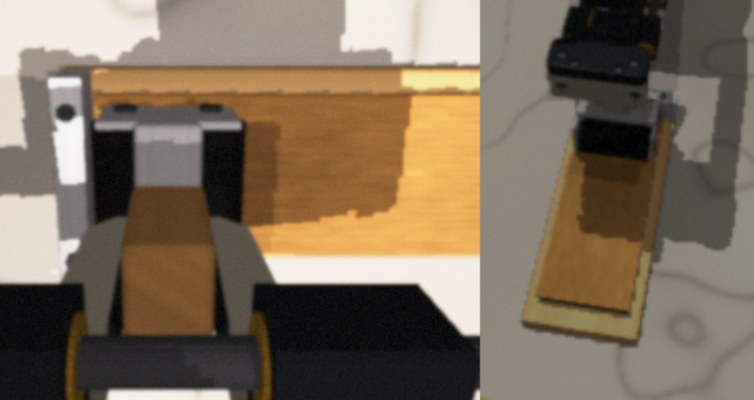

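Roller sits ~3.5 mm clear of the bar, square and centred, just above the panel. Setting down and pressing.

```bash
python3 -m pendant '[{"translation":[0,-0.5,1],"twist":[0,0,0],"grip":-1},{"translation":[0,-0.5,1],"twist":[0,0,0],"grip":-1},{"translation":[0,0,1],"twist":[0,0,0],"grip":-1},{"translation":[0,0,1],"twist":[0,0,0],"grip":-1},{"translation":[0,0,0.5],"twist":[0,0,0],"grip":-1},{"translation":[0,0,0.5],"twist":[0,0,0],"grip":-1},{"translation":[0,0,0.5],"twist":[0,0,0],"grip":-1},{"translation":[0,0,0.5],"twist":[0,0,0],"grip":-1},{"translation":[0,0,0],"twist":[0,0,0],"grip":-1},{"translation":[0,0,0],"twist":[0,0,0],"grip":-1}]'; python3 rel.py 495.3 21.7 89 -5.15
```

```text
t: 10.3
tool_pos: [0.497, 0.0218, 0.0934]
orientation: [2.316, 2.118, 0.005]
force: [0.4, 0.2, 1.5]
opening: 0.0255
{'t': 10.3, 'q': [-0.0593, -0.0552, 1.913, -0.0001, 1.2789, 0.0299], 'tool_pos': [0.497, 0.0218, 0.0934], 'orientation': [2.3156, 2.1178, 0.0052], 'force': [0.4486, 0.2062, 1.5429], 'opening': 0.0255}
yaw of tool y -5.11 tilt z [ 4.9e-03 -4.0e-04 -1.0e+00]
shift mm [-0.2 -1.7  4.4] twist [ 0.0049 -0.0001  0.0007]
```

```bash
python3 -m pendant '[{"translation":[0,0,1],"twist":[0.002,0,0],"grip":-1},{"translation":[0,0,1],"twist":[0.002,0,0],"grip":-1},{"translation":[0,0,1],"twist":[0.001,0,0],"grip":-1},{"translation":[0,0,1],"twist":[0,0,0],"grip":-1},{"translation":[0,0,0.5],"twist":[0,0,0],"grip":-1},{"translation":[0,0,0.5],"twist":[0,0,0],"grip":-1},{"translation":[0,0,0],"twist":[0,0,0],"grip":-1},{"translation":[0,0,0],"twist":[0,0,0],"grip":-1},{"translation":[0,0,0],"twist":[0,0,0],"grip":-1},{"translation":[0,0,0],"twist":[0,0,0],"grip":-1}]'; python3 rel.py 495.3 21.7 89 -5.15
```

```text
t: 11.3
tool_pos: [0.4991, 0.0216, 0.0903]
orientation: [2.316, 2.118, 0.004]
force: [-0.9, 0.5, 3.9]
opening: 0.0258
{'t': 11.3, 'q': [-0.0595, -0.0447, 1.9089, -0.0, 1.2733, 0.0297], 'tool_pos': [0.4991, 0.0216, 0.0903], 'orientation': [2.3162, 2.1183, 0.0043], 'force': [-0.9093, 0.4863, 3.9044], 'opening': 0.0258}
yaw of tool y -5.11 tilt z [ 4.e-03 -2.e-04 -1.e+00]
shift mm [-0.2 -3.8  1.3] twist [ 0.004  -0.0001  0.0007]
```

Load is about 7 N (contact at TCP z ≈ 94, sink ≈ 4 mm). Starting the pass along tool +y with a little downward bias.

```bash
python3 -m pendant '[{"translation":[0,2,0.5],"twist":[0.001,0,0],"grip":-1},{"translation":[0,4,0.4],"twist":[0.001,0,0],"grip":-1},{"translation":[0,4,0.3],"twist":[0.001,0,0],"grip":-1},{"translation":[0,4,0.3],"twist":[0,0,0],"grip":-1},{"translation":[0,4,0.3],"twist":[0,0,0],"grip":-1},{"translation":[0,4,0.2],"twist":[0,0,0],"grip":-1},{"translation":[0,4,0.2],"twist":[0,0,0],"grip":-1},{"translation":[0,4,0.2],"twist":[0,0,0],"grip":-1},{"translation":[0,4,0.2],"twist":[0,0,0],"grip":-1},{"translation":[0,4,0.2],"twist":[0,0,0],"grip":-1}]'; python3 rel.py 653.7 7.4 89 -5.15
```

```text
t: 12.3
tool_pos: [0.541, 0.0179, 0.089]
orientation: [2.316, 2.118, 0.005]
force: [-0.9, 1.0, 5.5]
opening: 0.0259
{'t': 12.3, 'q': [-0.0617, 0.0698, 1.796, 0.0002, 1.2718, 0.0274], 'tool_pos': [0.541, 0.0179, 0.089], 'orientation': [2.3162, 2.1184, 0.0046], 'force': [-0.9255, 0.9832, 5.4767], 'opening': 0.0259}
yaw of tool y -5.11 tilt z [ 4.e-03 -1.e-04 -1.e+00]
shift mm [ -0.5 113.2   0.5] twist [ 0.004  -0.0003  0.0007]
```

```bash
python3 -m pendant '[{"translation":[0,4.5,0.2],"twist":[0.001,0,0],"grip":-1},{"translation":[0,4.5,0.2],"twist":[0,0,0],"grip":-1},{"translation":[-0.2,4.5,0.2],"twist":[0.001,0,0],"grip":-1},{"translation":[0,4.5,0.2],"twist":[0,0,0],"grip":-1},{"translation":[0,4.5,0.2],"twist":[0.001,0,0],"grip":-1},{"translation":[-0.2,4.5,0.2],"twist":[0,0,0],"grip":-1},{"translation":[0,4.5,0.2],"twist":[0,0,0],"grip":-1},{"translation":[0,4.5,0.2],"twist":[0,0,0],"grip":-1},{"translation":[0,4.5,0.2],"twist":[0,0,0],"grip":-1},{"translation":[0,4.5,0.2],"twist":[0,0,0],"grip":-1}]'; python3 rel.py 653.7 7.4 89 -5.15
```

```text
t: 13.3
tool_pos: [0.5909, 0.0135, 0.0889]
orientation: [2.316, 2.119, 0.006]
force: [-0.3, -0.6, 6.9]
opening: 0.0261
{'t': 13.3, 'q': [-0.0646, 0.199, 1.6546, 0.0011, 1.2838, 0.0243], 'tool_pos': [0.5909, 0.0135, 0.0889], 'orientation': [2.3165, 2.1187, 0.0058], 'force': [-0.276, -0.6432, 6.8734], 'opening': 0.0261}
yaw of tool y -5.11 tilt z [ 4.3e-03  8.0e-04 -1.0e+00]
shift mm [-0.5 63.1  0.2] twist [ 0.0042 -0.0011  0.0007]
```

```bash
python3 -m pendant '[{"translation":[0,4,0.2],"twist":[0.001,0,0],"grip":-1},{"translation":[0,4,0.1],"twist":[0,0,0],"grip":-1},{"translation":[-0.2,4,0.2],"twist":[0.001,0,0],"grip":-1},{"translation":[0,4,0.1],"twist":[0,0,0],"grip":-1},{"translation":[0,4,0.2],"twist":[0.001,0,0],"grip":-1},{"translation":[-0.2,4,0.1],"twist":[0,0,0],"grip":-1},{"translation":[0,4,0.2],"twist":[0,0,0],"grip":-1},{"translation":[0,4,0.1],"twist":[0,0,0],"grip":-1},{"translation":[0,4,0.2],"twist":[0,0,0],"grip":-1},{"translation":[0,4,0.1],"twist":[0,0,0],"grip":-1}]'; python3 rel.py 653.7 7.4 89 -5.15
```

```text
t: 14.3
tool_pos: [0.6356, 0.0096, 0.0891]
orientation: [2.317, 2.119, 0.007]
force: [-1.2, -0.7, 6.2]
opening: 0.0256
{'t': 14.3, 'q': [-0.0667, 0.3123, 1.5205, 0.0019, 1.3046, 0.0219], 'tool_pos': [0.6356, 0.0096, 0.0891], 'orientation': [2.3169, 2.1192, 0.0066], 'force': [-1.158, -0.6736, 6.1633], 'opening': 0.0256}
yaw of tool y -5.10 tilt z [ 0.0042  0.0016 -1.    ]
shift mm [-0.5 18.3  0.1] twist [ 0.0041 -0.002   0.0008]
```

```bash
python3 -m pendant '[{"translation":[0,4,0.2],"twist":[0.001,0,0],"grip":-1},{"translation":[0,4,0.1],"twist":[0,0,0],"grip":-1},{"translation":[0,3,0.2],"twist":[0.001,0,0],"grip":-1},{"translation":[0,2,0.1],"twist":[0,0,0],"grip":-1},{"translation":[0,1.5,0.1],"twist":[0,0,0],"grip":-1},{"translation":[0,0.5,0.1],"twist":[0,0,0],"grip":-1},{"translation":[0,0,0.1],"twist":[0,0,0],"grip":-1},{"translation":[0,0,0],"twist":[0,0,0],"grip":-1},{"translation":[0,0,0],"twist":[0,0,0],"grip":-1},{"translation":[0,0,0],"twist":[0,0,0],"grip":-1}]'; python3 rel.py 653.7 7.4 89 -5.15
python3 - <<'E'
from h import *
snap('wrist','w4'); snap('scene','s4')
a=cv2.imread('pics/w4.png'); b=cv2.imread('pics/s4.png')[120:290,190:330]
cv2.imwrite('pics/ws4.png',cv2.hconcat([cv2.resize(a[90:340,100:400],(480,400)),cv2.resize(b,(320,400))]))
E
python3 w.py w4
```

```text
t: 15.3
tool_pos: [0.6548, 0.0079, 0.0895]
orientation: [2.316, 2.118, 0.008]
force: [-0.5, 0.1, 5.8]
opening: 0.0258
{'t': 15.3, 'q': [-0.0673, 0.3594, 1.4617, 0.0021, 1.3151, 0.0213], 'tool_pos': [0.6548, 0.0079, 0.0895], 'orientation': [2.3163, 2.1185, 0.0082], 'force': [-0.5332, 0.0604, 5.789], 'opening': 0.0258}
yaw of tool y -5.11 tilt z [ 0.0056  0.0016 -1.    ]
shift mm [-0.6 -1.1  0.5] twist [ 0.0054 -0.0021  0.0007]
tcp [654.83183643   7.9005561   89.50364979]
bar few 0
panel 18552 c [566.4  17.2] size [ 80.4 209.9] ang 84.78 z [25.1 25.9 26.9]
jig 31071 c [573.4  16.5] size [100.3 232.6] ang 84.85 z [16.1 25.7 54.5]
frame 1995 c [656.8  34.1] size [24.7 55.4] ang 85.34 z [62.1 68.3 69.5]
roller low 5570 c [655.7  22.1] size [52.6 65.8] ang 85.02 z [44.8 55.4 69.1]
```

View pics/ws4.png

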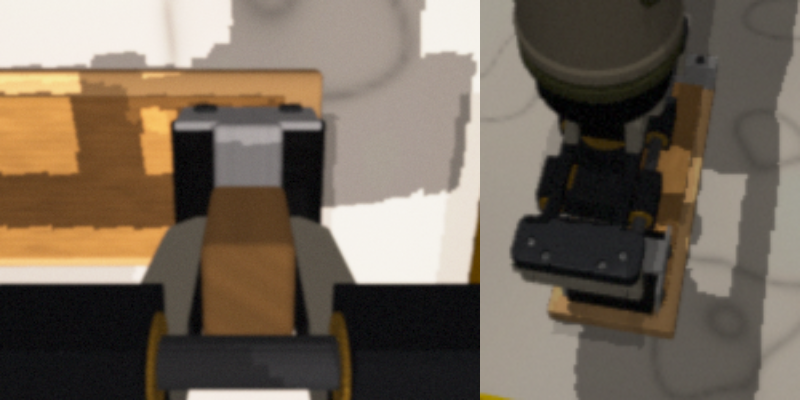

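The roller is at jig x ≈ +88, with its leading drum at the panel's free end. The panel is depressed about 4.7 mm (25.9 vs 30.6), so roughly 9 N. Lifting and returning it.

```bash
python3 -m pendant '[{"translation":[0,0,-3],"twist":[0,0,0],"grip":-1},{"translation":[0,0,-8],"twist":[0,0,0],"grip":-1},{"translation":[0,0,-15],"twist":[0.002,0,0],"grip":-1},{"translation":[0,0,-15],"twist":[0.002,0,0],"grip":-1},{"translation":[-15,-5,-8],"twist":[0,0,-0.02],"grip":-1},{"translation":[-35,-9,-1],"twist":[0,0,-0.02],"grip":-1},{"translation":[-35,-9,-1],"twist":[0,0,-0.02],"grip":-1},{"translation":[-35,-9,-1],"twist":[0,0,-0.02],"grip":-1},{"translation":[-30,-9,-1],"twist":[0,0,-0.02],"grip":-1},{"translation":[-15,-5,-1],"twist":[0,0,0],"grip":-1}]'; python3 rel.py 577 -207.4 110 0.9
```

```text
t: 16.4
tool_pos: [0.6001, -0.1572, 0.1488]
orientation: [-2.196, -2.241, -0.0]
force: [0.2, 0.1, -4.6]
opening: 0.0257
{'t': 16.4, 'q': [-0.3399, 0.2286, 1.5066, 0.0018, 1.4098, -0.3609], 'tool_pos': [0.6001, -0.1572, 0.1488], 'orientation': [-2.1957, -2.2415, -0.0003], 'force': [0.1874, 0.0678, -4.5728], 'opening': 0.0257}
yaw of tool y 1.18 tilt z [-0.0026  0.0028 -1.    ]
shift mm [-49.8 -24.1  38.7] twist [-0.0026 -0.0029  0.0049]
```

```bash
python3 -m pendant '[{"translation":[-16,-8,0],"twist":[-0.001,-0.001,0],"grip":-1},{"translation":[-16,-7,0],"twist":[-0.001,-0.001,0],"grip":-1},{"translation":[-10,-5,4],"twist":[0,0,0],"grip":-1},{"translation":[-4,-2,6],"twist":[0,0,0],"grip":-1},{"translation":[0,0,8],"twist":[0,0,0],"grip":-1},{"translation":[0,0,8],"twist":[0,0,0],"grip":-1},{"translation":[0,0,4],"twist":[0,0,0],"grip":-1},{"translation":[0,0,0],"twist":[0,0,0],"grip":-1},{"translation":[0,0,0],"twist":[0,0,0],"grip":-1},{"translation":[0,0,0],"twist":[0,0,0],"grip":-1}]'; python3 rel.py 577 -207.4 75 0.9
python3 - <<'E'
from m import *
snap('wrist','w5')
im,p=cloud('w5'); x,y,z=[p[...,i] for i in range(3)]
hsv=cv2.cvtColor(im,cv2.COLOR_RGB2HSV)
rect(p,comp((x>.45)&(x<.7)&(y>-.3)&(y<-.1)&(abs(z-.022)<.006)&(hsv[...,1]<90)),'rim')
E
python3 w3.py w5 | head -12
```

```text
t: 17.4
tool_pos: [0.5784, -0.2035, 0.1166]
orientation: [-2.197, -2.24, -0.003]
force: [0.8, 0.0, -3.2]
opening: 0.026
{'t': 17.4, 'q': [-0.4236, 0.2354, 1.5594, 0.0028, 1.3496, -0.4437], 'tool_pos': [0.5784, -0.2035, 0.1166], 'orientation': [-2.1972, -2.2405, -0.0026], 'force': [0.7564, 0.0176, -3.1584], 'opening': 0.026}
yaw of tool y 1.12 tilt z [-0.0014  0.0037 -1.    ]
shift mm [-4.  -1.4 41.6] twist [-0.0013 -0.0037  0.0038]
rim 2696 c [ 576.7 -204.6] size [116.5 115.2] ang 1.09 z [18.2 22.2 23.5]
140 255 [ 41.8  -0.  111.6] [83 80 79]
148 255 [ 35.   -0.  111.1] [60 59 60]
156 255 [ 28.1  -0.  110.5] [68 66 66]
164 255 [38.3  0.  32.5] [80 78 78]
172 255 [36.2  0.  20.1] [161 154 155]
180 255 [31.1  0.  20.9] [120 114 115]
188 255 [26.3  0.  20.2] [117 112 111]
196 255 [20.9  0.  21. ] [120 115 114]
204 255 [15.6  0.  21.3] [119 110 110]
212 255 [20.3  0.1 -4.4] [86 60 35]
220 255 [ 20.2   0.1 -15.4] [85 55 36]
228 255 [ 20.4   0.1 -25.8] [82 59 32]
```

View pics/w5.png

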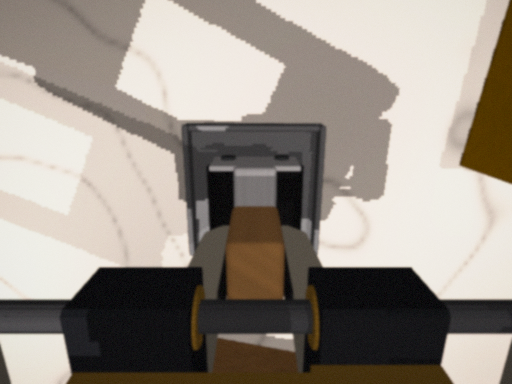

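The roller (drums 208–302) hangs upright and centred over its tray (183–325), unslipped in the fingers. Lowering.

```bash
python3 -m pendant '[{"translation":[-1.5,-0.7,4],"twist":[0,-0.002,0.002],"grip":-1},{"translation":[-1.5,-0.7,8],"twist":[0,-0.001,0],"grip":-1},{"translation":[0,0,8],"twist":[0,0,0],"grip":-1},{"translation":[0,0,8],"twist":[0,0,0],"grip":-1},{"translation":[0,0,6],"twist":[0,0,0],"grip":-1},{"translation":[0,0,3],"twist":[0,0,0],"grip":-1},{"translation":[0,0,0],"twist":[0,0,0],"grip":-1},{"translation":[0,0,0],"twist":[0,0,0],"grip":-1},{"translation":[0,0,0],"twist":[0,0,0],"grip":-1},{"translation":[0,0,0],"twist":[0,0,0],"grip":-1}]'; python3 rel.py 576.9 -206.6 69 1
```

```text
t: 18.45
tool_pos: [0.5772, -0.207, 0.0767]
orientation: [-2.202, -2.24, 0.001]
force: [-0.4, 0.8, -3.9]
opening: 0.0259
{'t': 18.45, 'q': [-0.4278, 0.2729, 1.592, -0.0002, 1.2772, -0.4449], 'tool_pos': [0.5772, -0.207, 0.0767], 'orientation': [-2.202, -2.2401, 0.0005], 'force': [-0.3697, 0.8317, -3.9425], 'opening': 0.0259}
yaw of tool y 0.98 tilt z [-6.e-04  1.e-04 -1.e+00]
shift mm [ 0.4 -0.3  7.7] twist [-0.0006 -0.0001 -0.0003]
```

```bash
python3 -m pendant '[{"translation":[0,0,1.5],"twist":[0,0,0],"grip":-1},{"translation":[0,0,1.5],"twist":[0,0,0],"grip":-1},{"translation":[0,0,1.5],"twist":[0,0,0],"grip":-1},{"translation":[0,0,1.2],"twist":[0,0,0],"grip":-1},{"translation":[0,0,1],"twist":[0,0,0],"grip":-1},{"translation":[0,0,0.4],"twist":[0,0,0],"grip":-1},{"translation":[0,0,0],"twist":[0,0,0],"grip":-1},{"translation":[0,0,0],"twist":[0,0,0],"grip":-1},{"translation":[0,0,0],"twist":[0,0,0],"grip":-1},{"translation":[0,0,0],"twist":[0,0,0],"grip":-1}]'; python3 rel.py 576.9 -206.6 69 1
```

```text
t: 19.45
tool_pos: [0.5778, -0.2072, 0.0699]
orientation: [2.202, 2.24, 0.0]
force: [0.7, -0.4, -3.1]
opening: 0.0258
{'t': 19.45, 'q': [-0.4277, 0.2805, 1.5962, -0.0002, 1.2639, -0.4449], 'tool_pos': [0.5778, -0.2072, 0.0699], 'orientation': [2.2016, 2.2398, 0.0002], 'force': [0.6887, -0.4116, -3.0735], 'opening': 0.0258}
yaw of tool y 0.99 tilt z [ 8.e-04 -6.e-04 -1.e+00]
shift mm [ 0.6 -0.9  0.9] twist [ 0.0008  0.0006 -0.0002]
```

Not touching yet; a touch lower.

```bash
python3 -m pendant '[{"translation":[0,0,0.4],"twist":[0,0,0],"grip":-1},{"translation":[0,0,0.4],"twist":[0,0,0],"grip":-1},{"translation":[0,0,0.4],"twist":[0,0,0],"grip":-1},{"translation":[0,0,0.3],"twist":[0,0,0],"grip":-1},{"translation":[0,0,0.2],"twist":[0,0,0],"grip":-1},{"translation":[0,0,0],"twist":[0,0,0],"grip":-1},{"translation":[0,0,0],"twist":[0,0,0],"grip":-1},{"translation":[0,0,0],"twist":[0,0,0],"grip":-1},{"translation":[0,0,0],"twist":[0,0,0],"grip":-1},{"translation":[0,0,0],"twist":[0,0,0],"grip":-1}]'; python3 rel.py 576.9 -206.6 69 1
```

```text
t: 20.45
tool_pos: [0.5787, -0.2072, 0.0696]
orientation: [2.2, 2.239, 0.002]
force: [-0.4, -0.5, -0.1]
opening: 0.0257
{'t': 20.45, 'q': [-0.4274, 0.2812, 1.5961, 0.0003, 1.2615, -0.4448], 'tool_pos': [0.5787, -0.2072, 0.0696], 'orientation': [2.2003, 2.2387, 0.0019], 'force': [-0.3517, -0.4628, -0.1288], 'opening': 0.0257}
yaw of tool y 0.99 tilt z [ 0.0027 -0.001  -1.    ]
shift mm [ 0.7 -1.8  0.6] twist [ 0.0027  0.001  -0.0001]
```

The floor carries the weight now. Releasing.

```bash
python3 -m pendant '[{"translation":[0,0,0],"twist":[0,0,0],"grip":1},{"translation":[0,0,0],"twist":[0,0,0],"grip":1},{"translation":[0,0,0],"twist":[0,0,0],"grip":1},{"translation":[0,0,0],"twist":[0,0,0],"grip":1},{"translation":[0,0,0],"twist":[0,0,0],"grip":1},{"translation":[0,0,0],"twist":[0,0,0],"grip":1},{"translation":[0,0,0],"twist":[0,0,0],"grip":1},{"translation":[0,0,0],"twist":[0,0,0],"grip":1},{"translation":[0,0,-2],"twist":[0,0,0],"grip":1},{"translation":[0,0,-4],"twist":[0,0,0],"grip":1}]'; python3 -m pendant '[{"translation":[0,0,-8],"twist":[0,0,0],"grip":1},{"translation":[0,0,-15],"twist":[0,0,0],"grip":1},{"translation":[0,0,-20],"twist":[0,0,0],"grip":1},{"translation":[0,0,-20],"twist":[0,0,0],"grip":1},{"translation":[0,0,-20],"twist":[0,0,0],"grip":1},{"translation":[0,0,-20],"twist":[0,0,0],"grip":1},{"translation":[0,-25,-10],"twist":[0,0,0],"grip":1},{"translation":[0,-25,0],"twist":[0,0,0],"grip":1},{"translation":[0,0,0],"twist":[0,0,0],"grip":1},{"translation":[0,0,0],"twist":[0,0,0],"grip":1}]'
python3 - <<'E'
from m import *
st(); snap('scene','s6'); snap('wrist','w6')
cv2.imwrite('pics/ws6.png',cv2.hconcat([cv2.resize(cv2.imread('pics/w6.png'),(400,300)),cv2.resize(cv2.imread('pics/s6.png')[100:295,60:320],(400,300))]))
for f in('w6','s6'):
    im,p=cloud(f); x,y,z=[p[...,i] for i in range(3)]; Rr=(x>.45)&(x<.7)&(y>-.32)&(y<-.1)
    rect(p,comp(Rr&(z>.1)&(z<.125)),f+' grip top'); rect(p,comp(Rr&(z>.03)&(z<.125)),'roller')
    rect(p,comp(Rr&(abs(z-.022)<.007)),'rim')
E
```

```text
t: 21.45
tool_pos: [0.5792, -0.2078, 0.0763]
orientation: [2.199, 2.237, 0.002]
force: [-0.4, -0.1, -0.1]
opening: 0.0925
t: 22.45
tool_pos: [0.5302, -0.2095, 0.2079]
orientation: [2.19, 2.229, 0.008]
force: [0.3, -0.2, 0.5]
opening: 0.0931
{'t': 22.45, 'q': [-0.4664, 0.0376, 1.6059, 0.0002, 1.481, -0.4841], 'tool_pos': [0.5302, -0.2095, 0.2079], 'orientation': [2.1903, 2.2295, 0.0084], 'force': [0.3159, -0.22, 0.5071], 'opening': 0.0931}
w6 grip top 1384 c [ 578.2 -205.4] size [26.2 37.7] ang 1.36 z [105.  111.3 112.5]
roller 3993 c [ 578.1 -205.8] size [59.9 74. ] ang 1.26 z [ 32.5  48.8 112.1]
rim 2017 c [ 576.7 -205. ] size [116.2 115.2] ang 0.98 z [17.6 22.1 23.6]
s6 grip top 310 c [ 579.6 -206. ] size [26.9 37.6] ang 0.44 z [101.9 108.1 109.9]
roller 1382 c [ 582.8 -206.6] size [55.5 78.1] ang 4.82 z [ 31.1  47.9 109. ]
rim 556 c [ 578.3 -205.8] size [117.3 117. ] ang 0.82 z [15.7 19.  21.2]
```

View pics/ws6.png

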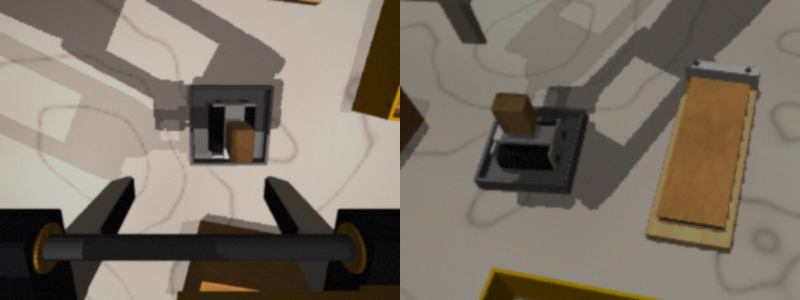

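The roller stands upright in its tray, within about 1.5 mm of the centre. The panel has sprung back and the arm is clear.

```bash
python3 -c "
from plant import robot; print(robot.close_job())"
```

```text
the job is handed in; nothing more can be done
None
```

The job is done and handed in at about 22.5 s of the 58 s allowed. No verdict came back.

- **Rolling:** I set the roller down square on the panel's centre line and rolled it in one continuous pass. It came to rest about 88 mm past the jig's centre, with the leading drum at the panel's free end.
- **Start position:** It hovered about 3.5 mm from the stop bar. While being pressed down it crept about 3 mm forward, so the pass itself began about 6–7 mm from the bar.
- **Pressing force:** The load was about 7 N as the pass began and 9–10 N along it, against a roller weight of about 3 N. Near the end the panel had sunk about 4.7 mm of its 10 mm, so the pad did not bottom out. The readings carry roughly 1 N of noise.
- **Roller back in its tray:** The last check showed it upright and let go, within about 1.5 mm of the tray's centre and square to within 0.5°, with the panel sprung back and the arm clear. One fit from the scene camera disagreed, giving about 4.5 mm and 4.8°. I put that down to stray side points, because the grip top in the same picture agreed with the wrist camera.

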